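# Load the soldering jigs with potentiometers

### The arm

A 6-joint arm with a two-finger parallel gripper is mounted at the origin on the work surface. World frame = base frame: x ahead of the robot, y to its left, z up, the work surface at z = 0. Lengths are in m, angles in rad, forces in N, time in s.
With the tool pointing down it reaches from about 0.275 to 0.75 m from the base axis. Payload 10.2 kg.
Tool frame: the origin (TCP) lies between the finger pads; the fingertips stand 11 mm ahead of it and the grasp point (between the pads) lies 8 mm behind it; z points along the fingers, y is the line along which they close (so a half turn about z gives the same grasp; the last joint's range is limited). The gripper opens to 85 mm and grips with 20 to 120 N. Pads are 22 mm wide; open, the fingers measure 114 mm over their backs; the gripper's body (76 mm by 85 mm) begins 54 mm behind the grasp point. The pads swing forward as they close: fully open they stand 13 mm farther back than shut.
Start: joints at [-1.523, 0.313, 1.498, -0, 1.331, -0.223], TCP at [0.14, -0.506, 0.242] pointing down, gripper open.
Joint ranges: [-2.94, 2.94], [-0.97, 2.17], [0.19, 2.56], [-1.23, 4.37], [0.02, 3.11], [-2.88, 2.88]. Speed limits (rad/s): [2.39, 2.39, 3.01, 3.14, 3.14, 3.14].

### API

Orientations are given as a rotation vector (axis times angle).
In Python, from rig import arm gives the robot as it stands.
- The arm moves only by the tool carry_out, never from a script. Its argument "rows" is one flat list of numbers, 7 for each row, row after row: the shift along the tool's x, y, z as a fraction of full scale, then the turn, a rotation vector about the tool's x, y, z as a fraction of full scale, then the closure, from -1 (fully open) to 1 (shut). A call has 1 to 8 rows; each row shifts and turns the commanded pose from where the row before left it, along the tool's axes as they then stand; what a row does not reach is not made up. Full scale, the value 1, is 50 cm for a shift and pi rad for a turn. A row lasts 1/8 s, in which the tool goes at most 62.5 mm and 10.7 degrees, less where a joint would pass 70% of its speed; a pose out of reach is approached as far as the arm can. A call with a number of a shift or a turn outside -1 to 1 is refused whole. A call with a gripper value outside its range is refused whole. The fingers move at their own pace and stop on an object; "force" is the grip in N (left out, the last holds). Time passes only in rows, so rows that do not move let the fingers close. It gives the time, the measured TCP pose, the force, the opening and the grip force at its end, in the units of the state.
- arm.read_state(): the state, without advancing time (a new reading comes with each control period).
- arm.read_camera(name): name is "side" or "top"; returns the picture (480x640x3 uint8, red, green, blue); there is no depth.
- arm.camera_model(name): a dict with "vertical_fov" (degrees; the focal length in pixels is half the picture's height over the tangent of half this angle, whatever the lens; pixels are square), "cx", "cy" (the principal point, pixels), "dist_coeffs" ([k1, k2, p1, p2, k3] as OpenCV has them; the pictures are not rectified), "xyz" and "orientation" of the camera in the world. Camera axes: x right, y down, z forward; pixel columns grow to the right and rows downward; lengths in m; the calibration is good to about 2 mm. A picture is of the moment at which its call begins. camera_model takes no time and is no camera call.
- arm.close_job(): hands the job in; it is judged then, once.
Trained networks look in the newest picture that a camera, given by its name, has taken for a name from the list of things; names that differ only in an ending like _2 or _b are one class to them, and where a whole thing is asked for, a point or a joint stands for the part that bears it (a point fixed in the world has none). Each returns a list of dicts, best first, with "score" (0 to 1); they miss things now and then, are a little off and sometimes report something else, mostly with a low value. They report only what shows in the picture. A call takes as long as a camera call. They do not tell look-alikes from the thing itself.
- arm.masks_of(camera, name): "mask" (480x640 bool, what is visible of it) and "extent" ([left, top, width, height] in pixels, round what is visible of it).
The state is a dict: "time": time; "q": joint angles; "joint_velocities": joint speeds; "joint_torque": joint torques, N m; "ee_pos": TCP position; "ee_rot": TCP orientation; "force": force on the tool from outside, world axes, zero at the start; "ft_torque": the same for the moment, N m; "grip_width": opening from 0.0 (shut) to 1.0 (fully open); "gripper_force": force on a finger pad.
Only numpy, scipy, OpenCV 4.12 (cv2) and the standard library are available. Lean on these libraries where they do the work, as an engineer would, in place of code of your own. Each camera call takes 0.05 s, during which the arm holds its last target. There are 200 camera calls.

### The job

Get the four round potentiometers ready for soldering: set each one, shaft up, flat on the floor of the round seat of the fibreboard jig whose lining has the same colour as its lid. Set them down, do not drop them, and leave the two block capacitors where they lie.

Things in the scene. Friction and masses are not known exactly. Their poses are not given: they have to be found in the camera images.
- pot_red: Loose potentiometer, 30 to 65 g, standing shaft up: round steel can 28 mm in diameter, 20 mm tall, red lid and band round its top; on it a brass bushing 10 mm in diameter, 8 mm tall, then a shaft 6 mm in diameter, 12 mm tall. Terminals (20 mm wide, 11 to 15 mm above the underside) stick out 9 mm from the can on its +x side; free all round elsewhere. Origin: centre of the underside; z up; any heading.
- pot_blue: Loose potentiometer, 30 to 65 g, standing shaft up: round steel can 28 mm in diameter, 20 mm tall, blue lid and band round its top; on it a brass bushing 10 mm in diameter, 8 mm tall, then a shaft 6 mm in diameter, 12 mm tall. Terminals (20 mm wide, 11 to 15 mm above the underside) stick out 9 mm from the can on its +x side; free all round elsewhere. Origin: centre of the underside; z up; any heading.
- pot_yellow: Loose potentiometer, 30 to 65 g, standing shaft up: round steel can 28 mm in diameter, 20 mm tall, yellow lid and band round its top; on it a brass bushing 10 mm in diameter, 8 mm tall, then a shaft 6 mm in diameter, 12 mm tall. Terminals (20 mm wide, 11 to 15 mm above the underside) stick out 9 mm from the can on its +x side; free all round elsewhere. Origin: centre of the underside; z up; any heading.
- pot_green: Loose potentiometer, 30 to 65 g, standing shaft up: round steel can 28 mm in diameter, 20 mm tall, green lid and band round its top; on it a brass bushing 10 mm in diameter, 8 mm tall, then a shaft 6 mm in diameter, 12 mm tall. Terminals (20 mm wide, 11 to 15 mm above the underside) stick out 9 mm from the can on its +x side; free all round elsewhere. Origin: centre of the underside; z up; any heading.
- jig_red: Soldering jig fixed to the bench: square fibreboard block 72 x 72 mm, 9 mm thick, with a round seat in the middle, 46 mm in diameter and 4 mm deep (its floor is 5 mm above the bench), lined in red, and a red dot at each corner. Origin: centre of the underside, on the axis of the seat; z up; sides along x and y.
- jig_blue: Soldering jig fixed to the bench: square fibreboard block 72 x 72 mm, 9 mm thick, with a round seat in the middle, 46 mm in diameter and 4 mm deep (its floor is 5 mm above the bench), lined in blue, and a blue dot at each corner. Origin: centre of the underside, on the axis of the seat; z up; sides along x and y.
- jig_yellow: Soldering jig fixed to the bench: square fibreboard block 72 x 72 mm, 9 mm thick, with a round seat in the middle, 46 mm in diameter and 4 mm deep (its floor is 5 mm above the bench), lined in yellow, and a yellow dot at each corner. Origin: centre of the underside, on the axis of the seat; z up; sides along x and y.
- jig_green: Soldering jig fixed to the bench: square fibreboard block 72 x 72 mm, 9 mm thick, with a round seat in the middle, 46 mm in diameter and 4 mm deep (its floor is 5 mm above the bench), lined in green, and a green dot at each corner. Origin: centre of the underside, on the axis of the seat; z up; sides along x and y.
- cap_red: Loose red block capacitor, not to be moved: plain rectangular block 34 x 16 mm, 22 mm tall, with two short thin wires at its ends (reaching 26 mm from the centre). Origin: centre of the underside; long side along x; any heading.
- cap_yellow: Loose yellow block capacitor, not to be moved: plain rectangular block 34 x 16 mm, 22 mm tall, with two short thin wires at its ends (reaching 26 mm from the centre). Origin: centre of the underside; long side along x; any heading.
Mind the look-alikes: they are no part of the job. Leave any black, purple or turquoise look-alike of the pot_yellow alone.

How it is judged:
At the end, for the whole second after the job is handed in: Each potentiometer rests, released and still, in the seat of the jig of its own colour: axis within 10.5 mm of the seat's axis, underside on the seat's floor (less than 1.5 mm above it), upright within 0.1 rad; both capacitors within 15 mm of where they started (horizontal distance between pot_red and jig_red below 0.0105 m and z of pot_red in the frame of jig_red below 0.0065 m and angle between each of pot_red, pot_blue, pot_yellow, pot_green's own z axis and vertical below 0.1 rad and linear speed of each of pot_red, pot_blue, pot_yellow, pot_green below 0.01 m/s and angular speed of each of pot_red, pot_blue, pot_yellow, pot_green below 0.1 rad/s and horizontal distance between pot_blue and jig_blue below 0.0105 m and z of pot_blue in the frame of jig_blue below 0.0065 m and horizontal distance between pot_yellow and jig_yellow below 0.0105 m and z of pot_yellow in the frame of jig_yellow below 0.0065 m and horizontal distance between pot_green and jig_green below 0.0105 m and z of pot_green in the frame of jig_green below 0.0065 m and distance of each of cap_red, cap_yellow from where it was at the start of the episode below 0.015 m); the robot touches nothing.
It fails at once if the red capacitor was pushed, carried or tipped (distance of cap_red from where it was at the start of the episode above 0.015 m or angle between cap_red's own z axis and vertical above 0.5 rad).
It fails at once if the yellow capacitor was pushed, carried or tipped (distance of cap_yellow from where it was at the start of the episode above 0.015 m or angle between cap_yellow's own z axis and vertical above 0.5 rad).
It fails at once if a potentiometer was dropped or thrown (let go of and moving fast, as after a fall of some 20 mm) ((linear speed of pot_red above 0.6 m/s and contact force between the fingers and pot_red below 0.01 N) or (linear speed of pot_blue above 0.6 m/s and contact force between the fingers and pot_blue below 0.01 N) or (linear speed of pot_yellow above 0.6 m/s and contact force between the fingers and pot_yellow below 0.01 N) or (linear speed of pot_green above 0.6 m/s and contact force between the fingers and pot_green below 0.01 N)).
It also fails if it takes over 96 s, if anything falls off the work surface, if the arm or the gripper's body presses on something with over 40 N, if the wrist force passes 120 N, or if a joint passes its speed limit or range.

## Working session

There is one attempt and no reset: what is moved stays moved. The work goes in short steps, Python scripts to look and compute and a tool call to move; the robot and the scene stay as the last step left them, time stands still between calls to the robot, and variables do not carry over. Pictures are saved under pics/ and viewed, at most 14 in all, crops included, and the job is handed in when it is done.

Besides the shell and the picture viewer there is one more tool, called as name(argument=value, ...), one argument or row to a line, values as JSON. carry_out: Moves the arm, as the interface text tells. Shift numbers are shares of 50 cm and turn numbers shares of pi rad, none past 1 either way. Its arguments: {"type":"object","properties":{"rows":{"type":"array","items":{"type":"number","minimum":-1,"maximum":1}},"force":{"type":"number"}},"required":["rows"]}

```bash
mkdir -p pics; ls; python3 - <<'E'
from rig import arm
import cv2
for n in ("top","side"):
    im=arm.read_camera(n); cv2.imwrite(f"pics/{n}0.png",im[:,:,::-1]); print(n,arm.camera_model(n))
print(arm.read_state())
E
```

```text
pics
top {'vertical_fov': 50.502873194202344, 'cx': 323.7298487938687, 'cy': 237.94097810578072, 'dist_coeffs': array([0.04569793, 0.        , 0.        , 0.        , 0.        ]), 'xyz': array([0.52754147, 0.00705262, 0.94440454]), 'orientation': array([-2.18455237,  2.205     , -0.05471013])}
side {'vertical_fov': 55.885933736801654, 'cx': 322.5580197599104, 'cy': 232.85082151266874, 'dist_coeffs': array([-0.08351419,  0.        ,  0.        ,  0.        ,  0.        ]), 'xyz': array([ 0.24245119, -0.50498638,  0.59527022]), 'orientation': array([-2.26637574,  0.61575866, -0.28869432])}
{'time': 0.1, 'q': array([-1.52342674e+00,  3.13408935e-01,  1.49837361e+00,  4.83582225e-06,
        1.33098698e+00, -2.23384158e-01]), 'joint_velocities': array([-0.0001015 , -0.00167532, -0.0007397 ,  0.00074656, -0.0012565 ,
       -0.00054563]), 'joint_torque': array([ 2.80863584e-03, -4.12900758e+01, -2.60146397e+01, -2.01377038e-04,
        3.06902708e-03, -6.98576184e-07]), 'ee_pos': array([ 0.14040218, -0.50565142,  0.24177997]), 'ee_rot': array([-3.11168782e+00, -4.23841149e-01, -1.69768794e-04]), 'force': array([0.50423079, 0.06297305, 0.40345772]), 'ft_torque': array([ 0.01702714, -0.04015748,  0.0123116 ]), 'gripper_force': 0.0, 'grip_width': 1.000577270327334}
```

View pics/top0.png

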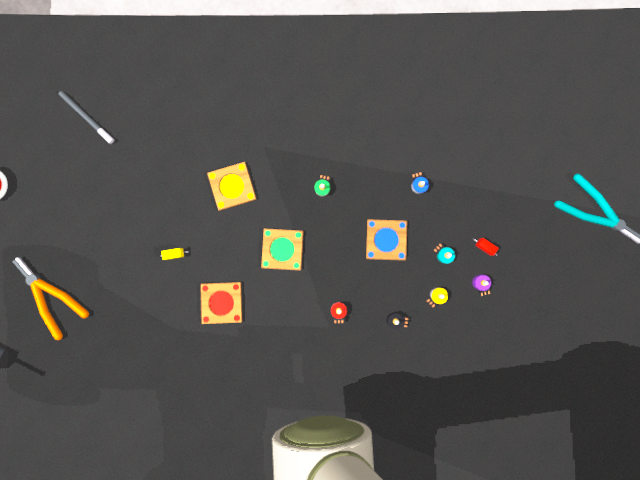

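View pics/side0.png

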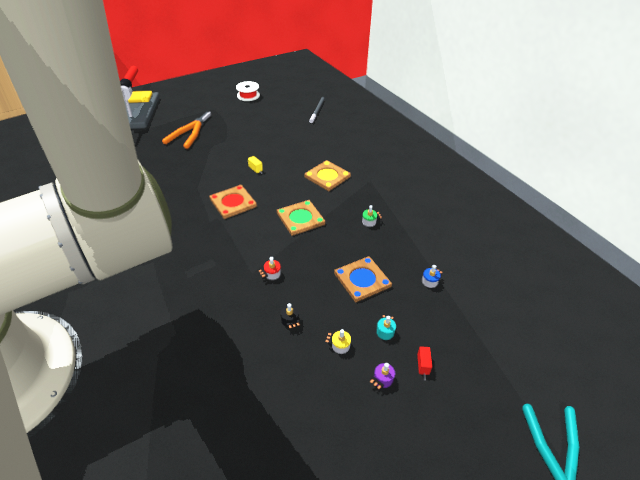

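The top picture shows pots red (339,311), blue (420,185), yellow (439,296) and green (322,187). The jigs are yellow (232,186), green (282,249), red (221,303) and blue (386,240). The caps are at (173,254) and (486,246), and the look-alikes are the turquoise, purple and black ones. The side picture agrees.

```bash
cat > h.py <<'E'
import numpy as np, cv2
from scipy.spatial.transform import Rotation as R
from rig import arm
def K(n):
    m=arm.camera_model(n); f=240/np.tan(np.radians(m["vertical_fov"]/2))
    return m,np.array([[f,0,m["cx"]],[0,f,m["cy"]],[0,0,1]])
def to_plane(n,uv,z):
    m,k=K(n); p=cv2.undistortPoints(np.array(uv,float).reshape(-1,1,2),k,m["dist_coeffs"])[:,0]
    d=R.from_rotvec(m["orientation"]).apply(np.c_[p,np.ones(len(p))])
    c=m["xyz"]; return (c+d*((z-c[2])/d[:,2])[:,None])[:,:2]
HUE={"red":[(0,8),(173,180)],"blue":[(100,120)],"yellow":[(24,34)],"green":[(50,80)]}
def blob(im,col,uv,r):
    hsv=cv2.cvtColor(im,cv2.COLOR_RGB2HSV); h,s,v=cv2.split(hsv)
    m=np.zeros(h.shape,bool)
    for a,b in HUE[col]: m|=(h>=a)&(h<=b)
    m&=(s>130)&(v>60)
    yy,xx=np.mgrid[:480,:640]; m&=np.hypot(xx-uv[0],yy-uv[1])<r
    n,l,st,c=cv2.connectedComponentsWithStats(m.astype(np.uint8)); i=1+st[1:,4].argmax()
    pts=np.argwhere(l==i)[:,::-1].astype(np.int32)
    hull=cv2.convexHull(pts); f=np.zeros(h.shape,np.uint8); cv2.fillPoly(f,[hull],1)
    mo=cv2.moments(f,True); return (mo["m10"]/mo["m00"],mo["m01"]/mo["m00"]),st[i]
E
cat > m.py <<'E'
from h import *
im=arm.read_camera("top")
P={"red":(339,311),"blue":(420,185),"yellow":(439,296),"green":(322,187)}
J={"yellow":(232,186),"green":(282,249),"red":(221,303),"blue":(386,240)}
hsv=cv2.cvtColor(im,cv2.COLOR_RGB2HSV)
for c in P:
    uv,st=blob(im,c,P[c],11); xy=to_plane("top",[uv],.018)[0]
    yy,xx=np.mgrid[:480,:640]; d=np.hypot(xx-uv[0],yy-uv[1])
    h,s,v=cv2.split(hsv)
    # terminals: bright pixels in ring outside can
    t=(d>9.5)&(d<15)&(v>90)&(s>60)&(h<20)
    if c=="red": t&=d>9.5
    tu=(xx[t].mean(),yy[t].mean()); t3=to_plane("top",[tu],.013)[0]-xy
    uj,sj=blob(im,c,J[c],14); 
    print(c,"pot",np.round(uv,1),st[2:],np.round(xy,4),"head",round(float(np.degrees(np.arctan2(t3[1],t3[0])))),t.sum(),np.round(np.hypot(*t3),3),"jig",np.round(uj,1),sj[2:],np.round(to_plane("top",[uj],.005)[0],4))
big=cv2.resize(im[170:335,310:500],None,fx=3.6,fy=3.6,interpolation=cv2.INTER_CUBIC); cv2.imwrite("pics/crop0.png",big[:,:,::-1])
E
python3 m.py
```

```text
red pot [338.3 310.2] [ 17  17 195] [ 0.444  -0.0171] head -180 36 0.021 jig [220.8 302.7] [ 25  24 469] [0.4587 0.1979]
blue pot [420.6 184.1] [ 16  16 170] [ 0.6719 -0.1699] head 20 33 0.02 jig [386.  239.3] [ 23  23 425] [ 0.5722 -0.1068]
yellow pot [439.4 295.5] [ 17  18 206] [ 0.4689 -0.1998] head 130 39 0.02 jig [232.2 186. ] [ 26  25 511] [0.6738 0.177 ]
green pot [321.9 186.8] [ 17  16 169] [0.6688 0.0106] head -15 29 0.02 jig [281.6 249. ] [ 24  23 421] [0.556 0.086]
```

View pics/crop0.png

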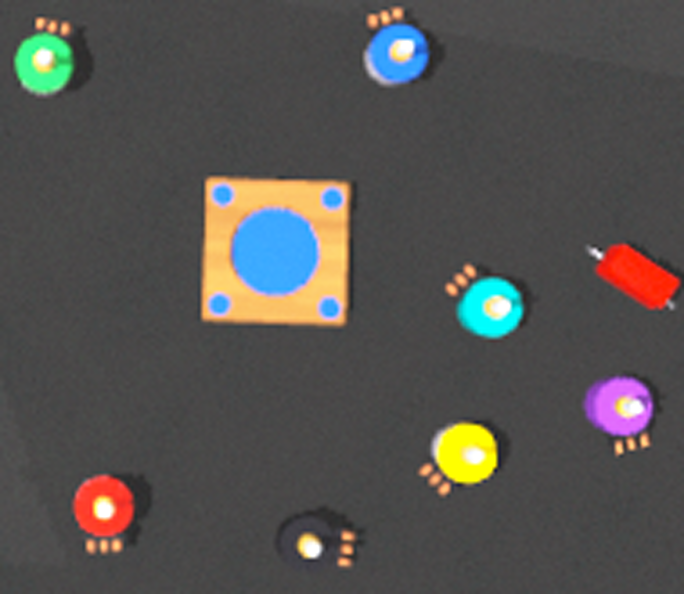

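```bash
cat > go.py <<'E'
# usage: go.py x y z psi_deg nrows : turn (total, about tool z) and per-row shift in tool axes after the turn
import sys; from h import *
x,y,z,psi,n=map(float,sys.argv[1:]); s=arm.read_state()
M=R.from_rotvec(s["ee_rot"]); X=M.as_matrix()[:,0]; p0=np.degrees(np.arctan2(X[1],X[0]))
c,si=np.cos(np.radians(psi)),np.sin(np.radians(psi))
T=np.array([[c,si,0],[si,-c,0],[0,0,-1.]])
print("t",s["time"],"pos",np.round(s["ee_pos"],4),"psi",round(p0,2),"turn",np.round((M.inv()*R.from_matrix(T)).as_rotvec()/np.pi,4),
 "shift/row",np.round(T.T@(np.array([x,y,z])-s["ee_pos"])/.5/n,4),"w",round(s["grip_width"],3),"F",np.round(s["force"],1))
E
python3 go.py .672 -.170 .10 20 12
```

```text
t 0.15 pos [ 0.1404 -0.5057  0.2419] psi 15.51 turn [-0.0003 -0.0001 -0.0249] shift/row [ 0.1024 -0.0223  0.0236] w 0.996 F [-0.1  0.1 -0.5]
```

carry_out(
  rows=[0,0,0,0,0,-0.025,-0.2,0.102,-0.022,0,0,0,0,-0.2,0.102,-0.022,0,0,0,0,-0.2,0.102,-0.022,0,0,0,0,-0.2,0.102,-0.022,0,0,0,0,-0.2,0.102,-0.022,0,0,0,0,-0.2,0.102,-0.022,0,0,0,0,-0.2,0.102,-0.022,0,0,0,0,-0.2],
  force=30,
)

```text
time: 1.15
ee_pos: [0.4508, -0.3102, 0.2421]
ee_rot: [-3.094, -0.546, 0.0]
force: [-0.4, -0.8, 0.0]
grip_width: 0.603
gripper_force: 0.0
```

carry_out(
  rows=[0.102,-0.022,0.06,0,0,0,-0.2,0.102,-0.022,0.06,0,0,0,-0.2,0.102,-0.022,0.06,0,0,0,-0.2,0.102,-0.022,0.05,0,0,0,-0.2,0.102,-0.022,0.05,0,0,0,-0.2,0,0,0,0,0,0,-0.2,0,0,0,0,0,0,-0.2],
)

```text
time: 2.02
ee_pos: [0.67, -0.1727, 0.1023]
ee_rot: [3.094, 0.546, -0.0]
force: [-0.8, -0.2, 1.0]
grip_width: 0.603
gripper_force: 0.0
```

```bash
python3 go.py .672 -.170 .05 20 1; python3 -c "
from rig import arm;import cv2
im=arm.read_camera('top');cv2.imwrite('pics/a.png',cv2.resize(im[120:300,300:520],None,fx=3,fy=3)[:,:,::-1])
im=arm.read_camera('side');cv2.imwrite('pics/b.png',cv2.resize(im[150:400,320:520],None,fx=2.4,fy=2.4)[:,:,::-1])"
```

```text
t 2.025 pos [ 0.67   -0.1727  0.1023] psi 20.02 turn [0.     0.0001 0.0001] shift/row [ 0.0055 -0.0037  0.1046] w 0.603 F [-0.8 -0.2  1. ]
```

View pics/b.png

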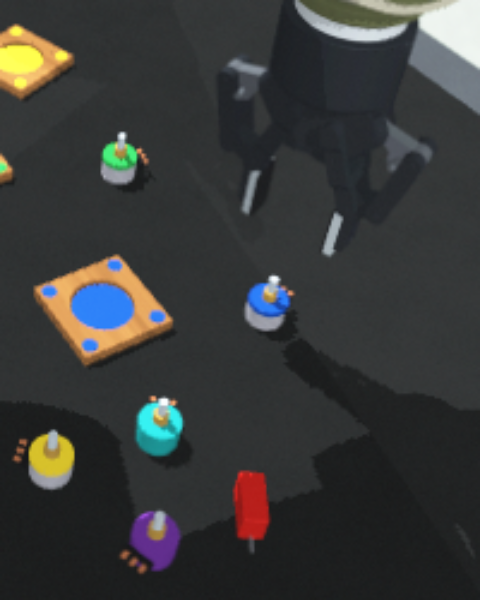

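The open fingers stand right above the blue pot (crop 267,305), so I'm going down.

carry_out(
  rows=[0.005,-0.004,0.05,0,0,0,-0.2,0,0,0.05,0,0,0,-0.2,0,0,0.04,0,0,0,-0.2,0,0,0.03,0,0,0,-0.2,0,0,0,0,0,0,-0.2],
)

```text
time: 2.75
ee_pos: [0.6715, -0.1697, 0.0165]
ee_rot: [-3.093, -0.545, 0.002]
force: [0.5, 0.3, 0.0]
grip_width: 0.599
gripper_force: 0.0
```

carry_out(
  rows=[0,0,0,0,0,0,1,0,0,0,0,0,0,1,0,0,0,0,0,0,1,0,0,0,0,0,0,1,0,0,0,0,0,0,1],
)

```text
time: 3.38
ee_pos: [0.6725, -0.1699, 0.0185]
ee_rot: [3.093, 0.546, 0.003]
force: [0.6, -0.8, 6.0]
grip_width: 0.308
gripper_force: 29.8
```

carry_out(
  rows=[0,0,-0.02,0,0,0,1,0,0,-0.04,0,0,0,1,0,0,-0.04,0,0,0,1,0,0,-0.02,0,0,0,1,0,0,0,0,0,0,1],
)

```text
time: 4.0
ee_pos: [0.6723, -0.1698, 0.0784]
ee_rot: [3.093, 0.546, 0.002]
force: [0.0, -0.1, -0.2]
grip_width: 0.307
gripper_force: 29.6
```

```bash
python3 go.py .572 -.107 .075 20 1; python3 -c "
from rig import arm;import cv2
im=arm.read_camera('side');cv2.imwrite('pics/c.png',cv2.resize(im[180:330,340:500],None,fx=3.5,fy=3.5)[:,:,::-1])"
```

```text
t 4.0 pos [ 0.6723 -0.1698  0.0784] psi 20.02 turn [ 0.0003 -0.0004  0.0001] shift/row [-0.1455 -0.1865  0.0068] w 0.307 F [ 0.  -0.1 -0.2]
```

View pics/c.png

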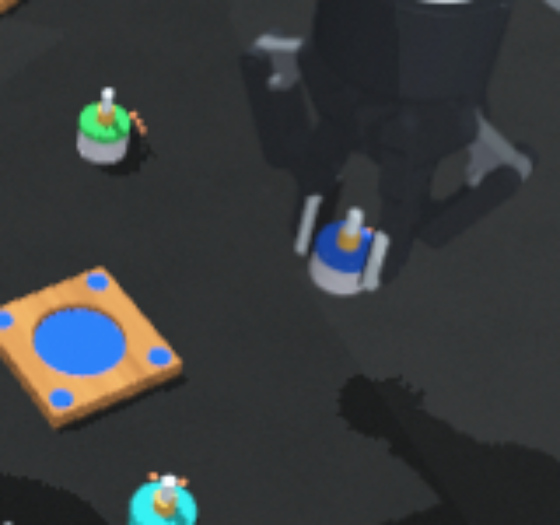

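The blue pot hangs straight in the fingers (crop 343,255), so I'm carrying it to the blue jig.

carry_out(
  rows=[-0.036,-0.047,0,0,0,0,1,-0.037,-0.047,0,0,0,0,1,-0.036,-0.046,0,0,0,0,1,-0.036,-0.046,0,0,0,0,1,0,0,0.04,0,0,0,1,0,0,0.04,0,0,0,1,0,0,0.016,0,0,0,1,0,0,0,0,0,0,1],
)

```text
time: 5.05
ee_pos: [0.5717, -0.107, 0.0288]
ee_rot: [-3.093, -0.546, 0.002]
force: [0.1, -0.5, -0.3]
grip_width: 0.306
gripper_force: 29.6
```

```bash
python3 go.py .572 -.107 .0235 20 1; python3 -c "
from rig import arm;import cv2
im=arm.read_camera('side');cv2.imwrite('pics/d.png',cv2.resize(im[200:330,300:440],None,fx=4,fy=4)[:,:,::-1])"
```

```text
t 5.05 pos [ 0.5717 -0.107   0.0288] psi 20.01 turn [-0.0003  0.0003  0.    ] shift/row [0.0005 0.0002 0.0106] w 0.306 F [ 0.1 -0.5 -0.3]
```

View pics/d.png

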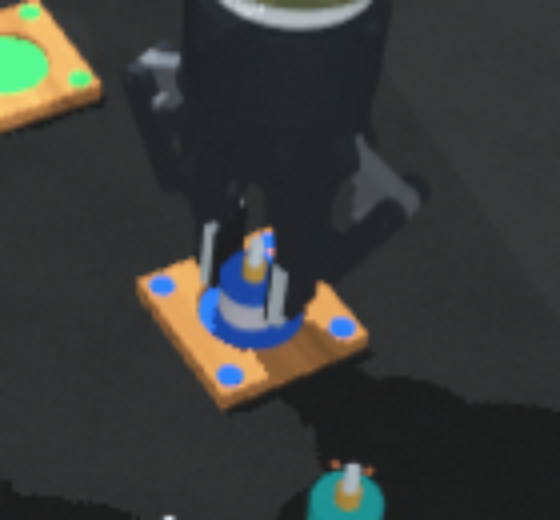

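Blue pot is centred over the seat (crop 250,310), about 5 mm up. Lowering to contact.

carry_out(
  rows=[0,0,0.004,0,0,0,1,0,0,0.003,0,0,0,1,0,0,0.003,0,0,0,1,0,0,0.001,0,0,0,1,0,0,0,0,0,0,1],
)

```text
time: 5.72
ee_pos: [0.572, -0.1071, 0.0238]
ee_rot: [-3.094, -0.546, 0.0]
force: [0.3, -0.0, -0.4]
grip_width: 0.318
gripper_force: 29.6
```

carry_out(
  rows=[0,0,0.002,0,0,0,1,0,0,0,0,0,0,1],
)

```text
time: 5.98
ee_pos: [0.5721, -0.1071, 0.0235]
ee_rot: [3.094, 0.546, 0.0]
force: [-1.5, 0.3, 6.1]
grip_width: 0.306
gripper_force: 30.2
```

Contact. Now I open slowly and rise.

carry_out(
  rows=[0,0,0,0,0,0,0.3,0,0,0,0,0,0,0.1,0,0,0,0,0,0,-0.1,0,0,0,0,0,0,-0.2,0,0,-0.03,0,0,0,-0.2,0,0,-0.06,0,0,0,-0.2,0,0,-0.06,0,0,0,-0.2,0,0,0,0,0,0,-0.2],
)

```text
time: 6.98
ee_pos: [0.5732, -0.1075, 0.101]
ee_rot: [3.091, 0.546, 0.007]
force: [-0.7, 0.5, 0.2]
grip_width: 0.598
gripper_force: 0.0
```

```bash
python3 go.py .669 .0105 .1 -15 4; python3 -c "
from rig import arm;import cv2
im=arm.read_camera('side');cv2.imwrite('pics/e.png',cv2.resize(im[170:330,300:480],None,fx=3.4,fy=3.4)[:,:,::-1])"
```

```text
t 6.975 pos [ 0.5732 -0.1075  0.101 ] psi 20.02 turn [ 0.0007 -0.0016  0.1945] shift/row [ 0.031  -0.0694  0.0005] w 0.598 F [-0.7  0.5  0.2]
```

View pics/e.png

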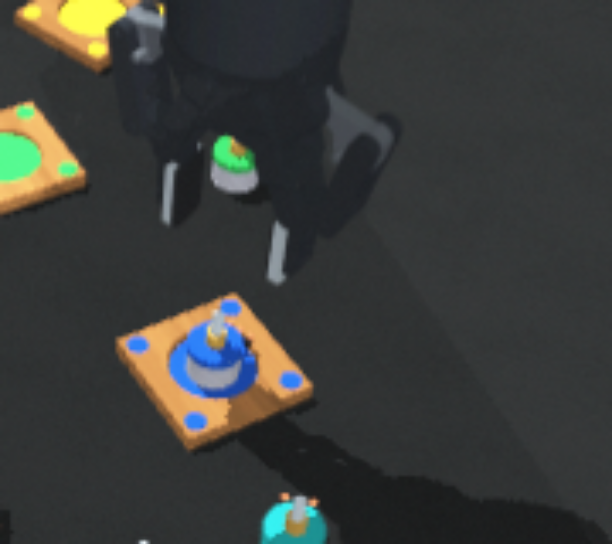

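Blue sits upright in its seat (crop 215,360). Green is next.

carry_out(
  rows=[0,0,0,0,0,0.0486,-0.2,0,0,0,0,0,0.0486,-0.2,0,0,0,0,0,0.0486,-0.2,0,0,0,0,0,0.0486,-0.2,0.031,-0.069,0,0,0,0,-0.2,0.031,-0.069,0,0,0,0,-0.2,0.031,-0.07,0,0,0,0,-0.2,0.031,-0.07,0,0,0,0,-0.2],
)

```text
time: 8.02
ee_pos: [0.668, 0.0122, 0.0969]
ee_rot: [-3.115, 0.41, 0.003]
force: [-0.1, 1.0, -0.2]
grip_width: 0.603
gripper_force: 0.0
```

carry_out(
  rows=[0,0,0.05,0,0,0,-0.2,0,0,0.05,0,0,0,-0.2,0,0,0,0,0,0,-0.2],
)

```text
time: 8.4
ee_pos: [0.6663, 0.0115, 0.0452]
ee_rot: [-3.115, 0.409, 0.008]
force: [-0.4, 0.5, -0.4]
grip_width: 0.598
gripper_force: 0.0
```

```bash
python3 go.py .669 .0105 .017 -15 1
```

```text
t 8.4 pos [0.6663 0.0115 0.0452] psi -14.97 turn [0.0002 0.0017 0.0001] shift/row [0.0057 0.0005 0.0564] w 0.598 F [-0.4  0.5 -0.4]
```

carry_out(
  rows=[0.005,0,0.028,0,0,0,-0.2,0,0,0.028,0,0,0,-0.2,0,0,0,0,0,0,-0.2,0,0,0,0,0,0,1,0,0,0,0,0,0,1,0,0,0,0,0,0,1,0,0,0,0,0,0,1,0,0,0,0,0,0,1],
)

```text
time: 9.4
ee_pos: [0.6706, 0.0105, 0.0205]
ee_rot: [-3.115, 0.409, -0.002]
force: [-0.9, 0.5, 5.4]
grip_width: 0.311
gripper_force: 29.9
```

carry_out(
  rows=[0,0,-0.02,0,0,0,1,0,0,-0.04,0,0,0,1,0,0,-0.04,0,0,0,1,0,0,-0.02,0,0,0,1,0,0,0,0,0,0,1],
)

```text
time: 10.02
ee_pos: [0.6705, 0.0105, 0.0808]
ee_rot: [3.115, -0.409, 0.002]
force: [-0.3, -0.3, -1.4]
grip_width: 0.309
gripper_force: 29.6
```

```bash
python3 go.py .556 .086 .0775 -15 4
```

```text
t 10.025 pos [0.6705 0.0105 0.0808] psi -14.98 turn [-0.0001 -0.0005  0.0001] shift/row [-0.0651 -0.0216  0.0017] w 0.309 F [-0.3 -0.3 -1.4]
```

carry_out(
  rows=[-0.065,-0.0215,0,0,0,0,1,-0.065,-0.0215,0,0,0,0,1,-0.065,-0.0215,0,0,0,0,1,-0.065,-0.0215,0,0,0,0,1,0,0,0.04,0,0,0,1,0,0,0.04,0,0,0,1,0,0,0.02,0,0,0,1,0,0,0,0,0,0,1],
)

```text
time: 11.02
ee_pos: [0.5554, 0.0856, 0.0291]
ee_rot: [3.115, -0.41, -0.002]
force: [-0.0, 0.1, -0.5]
grip_width: 0.31
gripper_force: 29.6
```

carry_out(
  rows=[0,0,0.003,0,0,0,1,0,0,0.003,0,0,0,1,0,0,0.003,0,0,0,1,0,0,0,0,0,0,1],
)

```text
time: 11.52
ee_pos: [0.5559, 0.0857, 0.0255]
ee_rot: [-3.115, 0.409, -0.001]
force: [-0.2, 0.5, 1.7]
grip_width: 0.308
gripper_force: 29.7
```

Light contact at the expected height.

carry_out(
  rows=[0,0,0.001,0,0,0,1,0,0,0,0,0,0,0.3,0,0,0,0,0,0,0.1,0,0,0,0,0,0,-0.1,0,0,0,0,0,0,-0.2,0,0,-0.03,0,0,0,-0.2,0,0,-0.06,0,0,0,-0.2,0,0,-0.06,0,0,0,-0.2],
)

```text
time: 12.52
ee_pos: [0.5559, 0.0857, 0.1017]
ee_rot: [-3.115, 0.41, -0.001]
force: [0.5, 0.6, 0.1]
grip_width: 0.602
gripper_force: 0.0
```

```bash
python3 go.py .444 -.017 .1 0 4
```

```text
t 12.525 pos [0.5559 0.0857 0.1017] psi -14.98 turn [-0.     -0.0003 -0.0832] shift/row [-0.0559  0.0513  0.0009] w 0.602 F [0.5 0.6 0.1]
```

carry_out(
  rows=[0,0,0,0,0,-0.0416,-0.2,0,0,0,0,0,-0.0416,-0.2,-0.056,0.051,0,0,0,0,-0.2,-0.056,0.051,0,0,0,0,-0.2,-0.056,0.051,0,0,0,0,-0.2,-0.056,0.051,0,0,0,0,-0.2,0,0,0.05,0,0,0,-0.2,0,0,0.05,0,0,0,-0.2],
)

```text
time: 13.52
ee_pos: [0.4442, -0.0168, 0.0504]
ee_rot: [3.141, -0.001, 0.004]
force: [0.1, 0.0, -0.2]
grip_width: 0.602
gripper_force: 0.0
```

```bash
python3 go.py .444 -.017 .017 0 1; python3 -c "
from rig import arm;import cv2
im=arm.read_camera('side');cv2.imwrite('pics/f.png',cv2.resize(im[150:350,200:420],None,fx=3,fy=3)[:,:,::-1])"
```

```text
t 13.525 pos [ 0.4442 -0.0168  0.0504] psi -0.05 turn [ 0.0002 -0.0008 -0.0003] shift/row [-0.0004  0.0004  0.0669] w 0.602 F [ 0.1  0.  -0.2]
```

View pics/f.png

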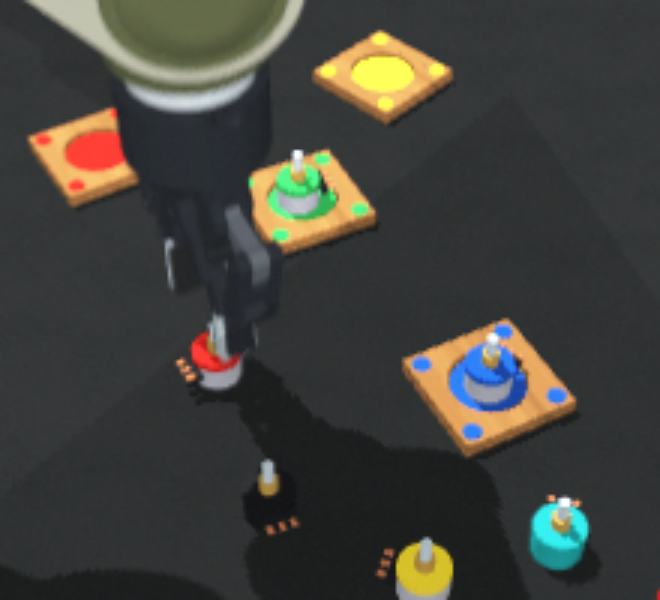

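Green is seated upright (crop 298,190). The fingers straddle the red pot, with its terminals (187,370) clear of the pads.

carry_out(
  rows=[0,0,0.033,0,0,0,-0.2,0,0,0.033,0,0,0,-0.2,0,0,0,0,0,0,-0.2,0,0,0,0,0,0,1,0,0,0,0,0,0,1,0,0,0,0,0,0,1,0,0,0,0,0,0,1,0,0,0,0,0,0,1],
)

```text
time: 14.58
ee_pos: [0.4443, -0.0164, 0.018]
ee_rot: [3.141, 0.0, 0.003]
force: [-0.9, 0.0, 6.7]
grip_width: 0.312
gripper_force: 29.1
```

carry_out(
  rows=[0,0,-0.02,0,0,0,1,0,0,-0.04,0,0,0,1,0,0,-0.04,0,0,0,1,0,0,-0.03,0,0,0,1,0,0,-0.03,0,0,0,1,0,0,0,0,0,0,1],
)

```text
time: 15.32
ee_pos: [0.4443, -0.0165, 0.0982]
ee_rot: [3.141, 0.0, 0.004]
force: [-0.5, 0.2, -1.1]
grip_width: 0.309
gripper_force: 29.6
```

```bash
python3 go.py .459 .198 .1 0 4
```

```text
t 15.325 pos [ 0.4443 -0.0165  0.0982] psi 0.0 turn [ 0.0003 -0.0009  0.    ] shift/row [ 0.0073 -0.1072 -0.0009] w 0.309 F [-0.5  0.2 -1.1]
```

carry_out(
  rows=[0.007,-0.107,0,0,0,0,1,0.007,-0.107,0,0,0,0,1,0.007,-0.107,0,0,0,0,1,0.007,-0.107,0,0,0,0,1,0,0,0.05,0,0,0,1,0,0,0.05,0,0,0,1,0,0,0.039,0,0,0,1,0,0,0,0,0,0,1],
)

```text
time: 16.32
ee_pos: [0.4568, 0.1975, 0.0261]
ee_rot: [3.141, -0.0, -0.005]
force: [-0.6, 0.1, -0.6]
grip_width: 0.313
gripper_force: 29.8
```

carry_out(
  rows=[0,0,0.003,0,0,0,1,0,0,0.003,0,0,0,1,0,0,0.002,0,0,0,1,0,0,0,0,0,0,1],
)

```text
time: 16.82
ee_pos: [0.4578, 0.1977, 0.0234]
ee_rot: [-3.142, 0.0, -0.0]
force: [0.2, -0.3, -1.1]
grip_width: 0.31
gripper_force: 29.8
```

carry_out(
  rows=[0,0,0.002,0,0,0,1,0,0,0,0,0,0,1],
)

```text
time: 17.08
ee_pos: [0.4579, 0.1977, 0.023]
ee_rot: [-3.142, -0.0, -0.001]
force: [-3.2, -0.5, 7.9]
grip_width: 0.31
gripper_force: 30.7
```

Contact, so I release.

carry_out(
  rows=[0,0,0,0,0,0,0.3,0,0,0,0,0,0,0.1,0,0,0,0,0,0,-0.1,0,0,0,0,0,0,-0.2,0,0,-0.03,0,0,0,-0.2,0,0,-0.06,0,0,0,-0.2,0,0,-0.06,0,0,0,-0.2,0,0,0,0,0,0,-0.2],
)

```text
time: 18.08
ee_pos: [0.459, 0.198, 0.1001]
ee_rot: [-3.141, -0.0, -0.008]
force: [-0.2, -0.2, -0.3]
grip_width: 0.605
gripper_force: 0.0
```

```bash
python3 go.py .469 -.200 .1 -50 8
```

```text
t 18.075 pos [0.459  0.198  0.1001] psi 0.01 turn [-0.001  -0.0014  0.2778] shift/row [0.0778 0.062  0.    ] w 0.605 F [-0.2 -0.2 -0.3]
```

carry_out(
  rows=[0.002,0.0995,0,0,0,0,-0.2,0.002,0.0995,0,0,0,0,-0.2,0.002,0.0995,0,0,0,0,-0.2,0.002,0.0995,0,0,0,0,-0.2,0.003,0.0995,0,0,0,0,-0.2,0.003,0.0995,0,0,0,0,-0.2,0.003,0.0995,0,0,0,0,-0.2,0.003,0.0995,0,0,0,0,-0.2],
)

```text
time: 19.08
ee_pos: [0.4674, -0.2019, 0.0972]
ee_rot: [-3.141, 0.0, 0.001]
force: [0.2, 0.7, -0.0]
grip_width: 0.601
gripper_force: 0.0
```

carry_out(
  rows=[0,0,0,0,0,0.0556,-0.2,0,0,0,0,0,0.0556,-0.2,0,0,0,0,0,0.0556,-0.2,0,0,0,0,0,0.0556,-0.2,0,0,0,0,0,0.0554,-0.2,0,0,0,0,0,0,-0.2],
)

```text
time: 19.82
ee_pos: [0.4675, -0.2002, 0.0971]
ee_rot: [-2.848, 1.326, 0.001]
force: [0.3, 0.4, -0.6]
grip_width: 0.601
gripper_force: 0.0
```

```bash
python3 go.py .469 -.200 .017 -50 1; python3 -c "
from rig import arm;import cv2
im=arm.read_camera('side');cv2.imwrite('pics/g.png',cv2.resize(im[150:400,200:460],None,fx=2.4,fy=2.4)[:,:,::-1])"
```

```text
t 19.825 pos [ 0.4675 -0.2002  0.0971] psi -49.92 turn [0.0001 0.0002 0.0005] shift/row [ 0.0016 -0.0025  0.1601] w 0.601 F [ 0.3  0.4 -0.6]
```

View pics/g.png

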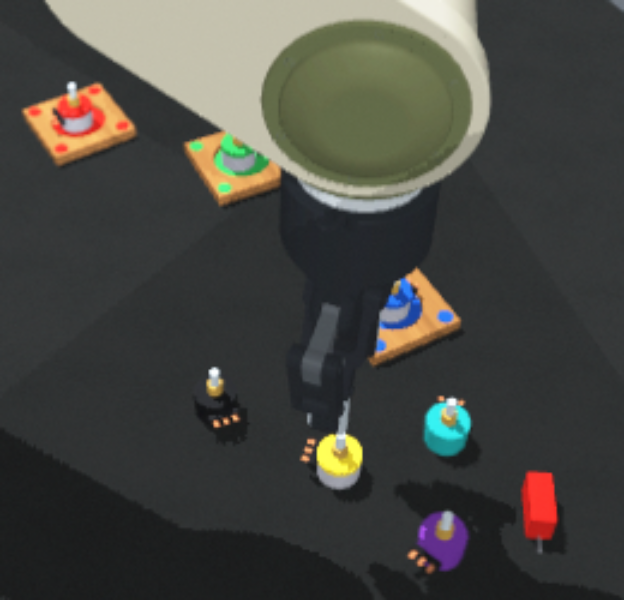

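Red is seated (75,115). The fingers are above the yellow pot (340,460), so I'm going down.

carry_out(
  rows=[0.0015,-0.002,0.05,0,0,0,-0.2,0,0,0.05,0,0,0,-0.2,0,0,0.03,0,0,0,-0.2,0,0,0.028,0,0,0,-0.2,0,0,0,0,0,0,-0.2],
)

```text
time: 20.5
ee_pos: [0.4687, -0.2001, 0.0177]
ee_rot: [-2.847, 1.327, 0.002]
force: [0.2, -0.0, -0.0]
grip_width: 0.598
gripper_force: 0.0
```

carry_out(
  rows=[0,0,0,0,0,0,1,0,0,0,0,0,0,1,0,0,0,0,0,0,1,0,0,0,0,0,0,1,0,0,0,0,0,0,1],
)

```text
time: 21.12
ee_pos: [0.4694, -0.2006, 0.0191]
ee_rot: [2.847, -1.327, 0.002]
force: [-1.2, 0.4, 5.7]
grip_width: 0.308
gripper_force: 29.6
```

carry_out(
  rows=[0,0,-0.02,0,0,0,1,0,0,-0.04,0,0,0,1,0,0,-0.04,0,0,0,1,0,0,-0.04,0,0,0,1,0,0,-0.04,0,0,0,1,0,0,0,0,0,0,1],
)

```text
time: 21.88
ee_pos: [0.4695, -0.2006, 0.1097]
ee_rot: [2.847, -1.327, 0.005]
force: [-0.1, 0.3, 0.0]
grip_width: 0.312
gripper_force: 29.6
```

```bash
python3 go.py .674 .177 .11 -20 8
```

```text
t 21.875 pos [ 0.4695 -0.2006  0.1097] psi -50.0 turn [ 0.     -0.001  -0.1667] shift/row [ 1.570e-02 -1.062e-01 -1.000e-04] w 0.312 F [-0.1  0.3  0. ]
```

carry_out(
  rows=[0,0,0,0,0,-0.0417,1,0,0,0,0,0,-0.0417,1,0,0,0,0,0,-0.0417,1,0,0,0,0,0,-0.0416,1,0.0157,-0.05,0,0,0,0,1,0.0157,-0.1,0,0,0,0,1,0.0157,-0.1,0,0,0,0,1,0.0157,-0.1,0,0,0,0,1],
)

```text
time: 22.88
ee_pos: [0.5586, -0.045, 0.1074]
ee_rot: [-3.094, 0.546, 0.002]
force: [0.5, -0.9, -0.1]
grip_width: 0.308
gripper_force: 29.6
```

carry_out(
  rows=[0.0157,-0.1,0,0,0,0,1,0.0157,-0.1,0,0,0,0,1,0.0157,-0.1,0,0,0,0,1,0.0157,-0.1,0,0,0,0,1,0,-0.05,0,0,0,0,1,0,-0.05,0,0,0,0,1,0,0,0,0,0,0,1],
)

```text
time: 23.75
ee_pos: [0.6729, 0.179, 0.1068]
ee_rot: [3.094, -0.542, -0.003]
force: [0.5, 0.0, 0.0]
grip_width: 0.315
gripper_force: 29.7
```

```bash
python3 go.py .674 .177 .0295 -20 1
```

```text
t 23.75 pos [0.6729 0.179  0.1068] psi -19.88 turn [0.0002 0.0005 0.0006] shift/row [0.0034 0.0031 0.1546] w 0.315 F [0.5 0.  0. ]
```

carry_out(
  rows=[0.003,0.003,0.05,0,0,0,1,0,0,0.05,0,0,0,1,0,0,0.035,0,0,0,1,0,0,0.018,0,0,0,1,0,0,0,0,0,0,1],
)

```text
time: 24.38
ee_pos: [0.6742, 0.1755, 0.0315]
ee_rot: [3.094, -0.546, -0.001]
force: [-0.2, -1.2, -0.9]
grip_width: 0.308
gripper_force: 29.7
```

carry_out(
  rows=[0,0,0.003,0,0,0,1,0,0,0.003,0,0,0,1,0,0,0.003,0,0,0,1,0,0,0,0,0,0,1],
)

```text
time: 24.88
ee_pos: [0.6742, 0.1757, 0.0273]
ee_rot: [3.094, -0.545, -0.0]
force: [0.3, -0.6, -0.4]
grip_width: 0.31
gripper_force: 29.7
```

carry_out(
  rows=[0,0,0.003,0,0,0,1,0,0,0.003,0,0,0,1,0,0,0,0,0,0,1],
)

```text
time: 25.25
ee_pos: [0.6743, 0.1757, 0.0243]
ee_rot: [-3.094, 0.545, 0.0]
force: [0.4, -0.5, -0.0]
grip_width: 0.311
gripper_force: 29.7
```

carry_out(
  rows=[0,0,0.002,0,0,0,1,0,0,0,0,0,0,1],
)

```text
time: 25.5
ee_pos: [0.6743, 0.1757, 0.0241]
ee_rot: [3.094, -0.545, 0.0]
force: [-2.8, -0.2, 5.3]
grip_width: 0.31
gripper_force: 30.2
```

carry_out(
  rows=[0,0,0,0,0,0,0.3,0,0,0,0,0,0,0.1,0,0,0,0,0,0,-0.1,0,0,0,0,0,0,-0.2,0,0,-0.03,0,0,0,-0.2,0,0,-0.06,0,0,0,-0.2,0,0,-0.06,0,0,0,-0.2,0,0,-0.1,0,0,0,-0.2],
)

```text
time: 26.5
ee_pos: [0.6736, 0.1756, 0.1492]
ee_rot: [3.093, -0.545, -0.003]
force: [-0.2, -0.1, 0.4]
grip_width: 0.602
gripper_force: 0.0
```

carry_out(
  rows=[-0.1,0,-0.1,0,0,0,-0.2,-0.1,0,-0.1,0,0,0,-0.2,-0.1,0,0,0,0,0,-0.2,-0.1,0,0,0,0,0,-0.2,0,0,0,0,0,0,-0.2,0,0,0,0,0,0,-0.2],
)

```text
time: 27.25
ee_pos: [0.4978, 0.24, 0.2377]
ee_rot: [-3.093, 0.545, -0.003]
force: [-0.3, -0.4, 0.8]
grip_width: 0.598
gripper_force: 0.0
```

```bash
python3 -c "
from rig import arm;import cv2,numpy as np
a=arm.read_camera('side');b=arm.read_camera('top')
a=cv2.resize(a[130:400,200:460],(560,580));cv2.imwrite('pics/h.png',a[:,:,::-1]);cv2.imwrite('pics/i.png',b[:,:,::-1])"
```

```text
(no output)
```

View pics/h.png

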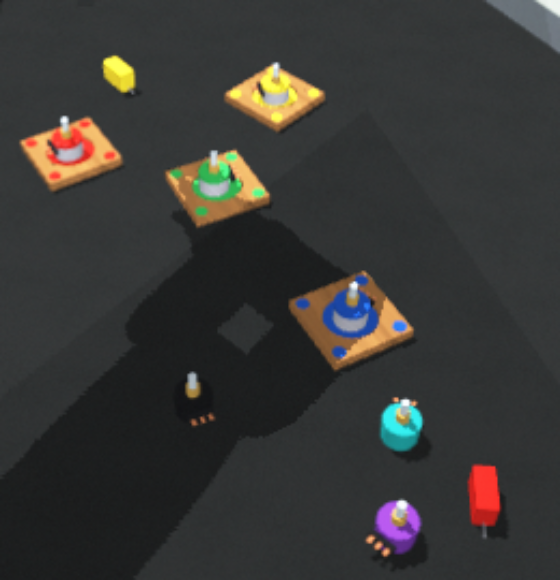

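View pics/i.png

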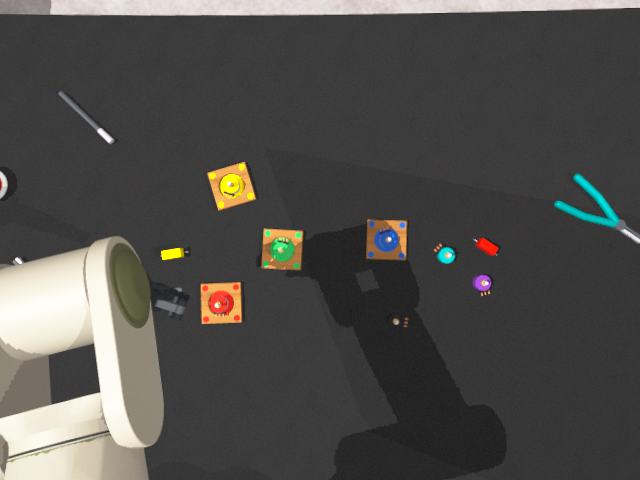

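All four pots stand upright and centred in their own jigs: in the top picture yellow (232,186), green (282,249), red (221,303) and blue (387,240). The capacitors are unmoved at (173,254) and (486,246), and the arm is clear.

```bash
python3 -c "
from rig import arm
print(arm.close_job())"
```

```text
the job is handed in; nothing more can be done
None
```

All four potentiometers sit upright in the jigs of their own colours, the capacitors did not move, and I handed the job in at about 27 s; it returned no verdict.

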